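Clear the stop bar and try a mould half against it

TASK

The mould half has to be tried for square on the steel stop bar: first take away the pry bar that lies in front of the stop bar and lay it in the tool tray. Then slide the mould until its plain end (the one away from the pouring neck) is flat against the bar's face, draw it back, turn it a quarter and slide either long side flat against the bar, all of that side on the bar, and leave it there. Keep the mould down on the bench the whole time, and leave everything else on the bench where it is.

Things in the scene. Friction and masses are not known exactly. Their poses are not given: they have to be found in the camera images.
- stopbar: Stop bar: bent steel angle fixed to the bench; upright plate 240 long, 32 high, 8 thick, its smooth face towards the robot, the foot (50 deep, 6 thick, three ribs, two bolts) behind it. Origin: on the smooth face, middle of its length, at bench level. x points into the bar (away from the robot, square to the face), y along the bar.
- mould: Mould half: loose aluminium block 120 (x) by 62 (y) by 36 high, about 0.7 kg, flat sides; on top a low dome (54 across, to 55 high, 14 from the middle towards +x) and a small pouring neck (28 across, to 53 high, centred 44 from the middle towards -x). Origin: centre of the underside; z up. The plain end is at +x.
- mould_end (a point): Middle of the lower edge of the mould half's plain end, 60 along +x from the mould's origin, at the underside.
- prybar: Pry bar: loose, 150 long, about 0.12 kg, lying flat in front of the stop bar. Black handle from x = -75 to +10, 20 wide and 18 high; flat steel blade from there to x = +75, 14 wide (22 at the tip) and 6 thick. Origin: middle of its length, on the underside; x along it to the blade tip.
- tray: Tool tray: open dark steel tray fixed to the bench, 130 (x) by 230 (y), 28 high, walls and floor 4 thick. Origin: centre of the underside.
- casting: Bystander: white moulded cone with short spikes, 68 across its foot, up to 75 across the spikes, 64 high. Origin: centre of the underside.
- roundmould: Bystander: round aluminium mould, 68 across, 61 high. Origin: centre of the underside.
- jar: Bystander: glass jar, 64 across, 90 high. Origin: centre of the underside.
- mallet: Bystander: rubber mallet lying down behind the stop bar, about 210 long, head 85 wide and 52 high at +x. Origin: on the bench below the handle.
- brush: Bystander: hand brush lying at the side of the bench. Origin: under its middle.
- pliers: Bystander: red-handled pliers lying flat at the left, 165 long, 16 high. Origin: on the bench near the pivot.
- plugA: Bystander: turned steel plug, 38 across at the foot, 22 across above, 34 high, standing in front of one end of the stop bar. Origin: centre of the underside.
- plugB: Bystander: the same plug in front of the other end of the stop bar.
Mind the look-alikes: they are no part of the job. Leave any black or blue look-alike of the mould alone.

How it is judged (in metres and radians):
On the way, in this order (a step that is already met when the one before it is completed fails the run):
1. the pry bar lies in the tool tray, let go (x of prybar in the frame of tray between -0.06 and 0.06 m and y of prybar in the frame of tray between -0.06 and 0.06 m and z of prybar in the frame of tray between -0.005 and 0.02 m and contact force between the fingers and prybar below 0.1 N and linear speed of prybar below 0.03 m/s), for 0.2 s.
2. the mould's plain end is flat against the stop bar's face (within 3 mm and 2 degrees) (x of mould_end in the frame of stopbar between -0.003 and 0.004 m and y of mould_end in the frame of stopbar between -0.09 and 0.09 m and angle between the x axis of mould and the x axis of stopbar, either way round below 0.035 rad), for 0.2 s.
At the end, for the whole second after the job is handed in: A long side of the mould lies flat on the stop bar's face (gap under 3 mm, 2 degrees), its middle within 60 mm of the bar's middle, at rest; the pry bar lies at rest and let go on the tray's floor, its middle within 60 mm of the tray's middle (all of step 1 and x of mould in the frame of stopbar between -0.034 and -0.027 m and y of mould in the frame of stopbar between -0.06 and 0.06 m and angle between the y axis of mould and the x axis of stopbar, either way round below 0.035 rad and linear speed of mould below 0.01 m/s and angle between mould's own z axis and vertical below 0.05 rad); the robot touches nothing.
It fails at once if the mould is lifted or tipped off the bench (more than 15 mm or 0.3 rad) (height (world z) of mould above 0.015 m or angle between mould's own z axis and vertical above 0.3 rad).
It fails at once if something else on the bench is moved by more than 30 mm (distance of any of casting, roundmould, jar, mallet, brush, pliers, plugA, plugB from where it was at the start of the episode above 0.03 m).
It also fails if it takes over 72 s, if anything falls off the work surface, if the arm or the gripper's body presses on something with over 40 N, if the wrist force passes 120 N, or if a joint passes its speed limit or range.

ROBOT

A 6-joint arm with a two-finger parallel gripper is mounted at the origin on the work surface. World frame = base frame: x ahead of the robot, y to its left, z up, the work surface at z = 0. Lengths are in mm, angles in rad, forces in N, time in s.
With the tool pointing down it reaches from about 325 to 900 mm from the base axis. Payload 6.1 kg.
Tool frame: the origin (TCP) lies at the very end of the fingers, on their centre line; the grasp point (between the pads) lies 19 mm behind it; z points along the fingers, y is the line along which they close (so a half turn about z gives the same grasp; the last joint's range is limited). The gripper opens to 85 mm and grips with 20 to 120 N. Pads are 22 mm wide; open, the fingers measure 114 mm over their backs; the gripper's body (76 mm by 85 mm) begins 54 mm behind the grasp point. The pads swing forward as they close: fully open they stand 13 mm farther back than shut.
Start: joints at [1.054, 0.22, 1.526, -0, 1.395, -0.126], TCP at [238.078, 577.871, 231.3] pointing down, gripper open.
Joint ranges: [-2.98, 2.98], [-0.91, 2.08], [0.09, 2.57], [-1.24, 4.39], [0.2, 2.65], [-2.68, 2.68]. Speed limits (rad/s): [2.57, 2.57, 3.01, 3.14, 3.14, 3.14].

INTERFACE

Orientations are given as a rotation vector (axis times angle).
In Python, from station import env gives the robot as it stands. The module is installed in compiled form; this text tells all that it offers.
- The arm moves only by the tool apply_moves, never from a script. Its argument "steps" is a list of rows, each an object of numbers: "x", "y", "z": the shift along the tool's x, y, z in cm; "rx", "ry", "rz": the turn, a rotation vector about the tool's x, y, z in degrees. In form: [{"x": .., "y": .., "z": .., "rx": .., "ry": .., "rz": ..}, ...]. A call has 1 to 10 rows; each row is the pose to reach, as a shift and turn from the pose commanded when the call began, along the tool's axes at that moment; what a row does not reach only later rows make up. A row lasts 1/10 s, in which the tool goes at most 50 mm and 8.59 degrees, less where a joint would pass 70% of its speed; a pose out of reach is approached as far as the arm can. A call with a gripper value outside its range is refused whole. "hand" is the finger opening in cm, from 0 to 8.54, set as the call begins (left out, the last holds). The fingers move at their own pace and stop on an object; "force" is the grip in N (left out, the last holds). Time passes only in rows, so rows that repeat a pose let the fingers close. It gives the time, the measured TCP pose, the force, the opening and the grip force at its end, in the units of the state.
- env.state(): the state, without advancing time (a new reading comes with each control period).
- env.get_image(name): name is "side" or "top"; returns (picture, depth): 400x640x3 uint8, red, green, blue; 400x640 float32, mm along the optical axis (not along the pixel's ray), 0 where there is no reading.
- env.get_calibration(name): a dict with "fov_y" (degrees; the focal length in pixels is half the picture's height over the tangent of half this angle, whatever the lens; pixels are square), "cx", "cy" (the principal point, pixels), "world_from_camera" (4x4, takes a point from camera to world coordinates). Camera axes: x right, y down, z forward; pixel columns grow to the right and rows downward; lengths in mm; the calibration is good to about 2 mm. A picture is of the moment at which its call begins. get_calibration takes no time and is no camera call.
- env.sign_off(): hands the job in; it is judged then, once.
The state is a dict: "t": time; "joint_pos": joint angles; "joint_vel": joint speeds; "tau": joint torques, N m; "ee_pos": TCP position; "tcp_rot": TCP orientation; "wrist_force": force on the tool from outside, world axes, zero at the start; "moment": the same for the moment, N m; "gripper_width": finger opening in mm; "finger_force": force on a finger pad.
Only numpy, scipy, OpenCV 4.12 (cv2) and the standard library are available. Lean on these libraries where they do the work, as an engineer would, in place of code of your own. Each camera call takes 0.05 s, during which the arm holds its last target. There are 200 camera calls.

## Working session

There is one attempt and no reset: what is moved stays moved. The work goes in short steps, Python scripts to look and compute and a tool call to move; the robot and the scene stay as the last step left them, time stands still between calls to the robot, and variables do not carry over. Pictures are saved under pics/ and viewed, at most 10 in all, crops included, and the job is handed in when it is done.

Besides the shell and the picture viewer there is one more tool, called after ">>>" by a JSON object that holds its "method" and its "body". apply_moves: Moves the arm, as the interface text tells. Its arguments: {"type":"object","properties":{"steps":{"type":"array","items":{"type":"object","properties":{"x":{"type":"number"},"y":{"type":"number"},"z":{"type":"number"},"rx":{"type":"number"},"ry":{"type":"number"},"rz":{"type":"number"}}}},"hand":{"type":"number"},"force":{"type":"number"}},"required":["steps"]}

```bash
mkdir -p pics; cat > h.py <<'E'
import numpy as np, cv2
from scipy.spatial.transform import Rotation as R
from station import env
def grab(n):
    im,d=env.get_image(n); c=env.get_calibration(n)
    f=200/np.tan(np.radians(c["fov_y"])/2)
    v,u=np.mgrid[0:400,0:640]
    P=np.stack([(u-c["cx"])/f*d,(v-c["cy"])/f*d,d],-1)
    T=np.array(c["world_from_camera"]); W=P@T[:3,:3].T+T[:3,3]
    W[d==0]=np.nan
    return im,d,W
def save(im,n): cv2.imwrite("pics/"+n,cv2.cvtColor(im,cv2.COLOR_RGB2BGR))
E
python3 - <<'E'
from h import *
for n in("top","side"):
    im,d,W=grab(n); np.savez(n+"0.npz",im=im,W=W); save(im,n+"0.png"); c=env.get_calibration(n); print(n,c["fov_y"],c["cx"],c["cy"],np.round(c["world_from_camera"],3).tolist())
    for p in [(100,100),(200,320),(300,500)]: print(p,W[p].round(0))
print(env.state())
E
```

```text
top 45.2483563730778 320.2740480659501 194.61539768337974 [[0.068, -0.976, 0.205, 240.117], [-0.998, -0.067, 0.014, -85.888], [-0.0, -0.205, -0.979, 1393.756], [0.0, 0.0, 0.0, 1.0]]
(100, 100) [784. 636.   0.]
(200, 320) [516. -66.  -4.]
(300, 500) [ 262. -594.    2.]
side 42.48633439027395 315.8283264710112 192.12069166646228 [[0.896, -0.261, 0.36, -50.932], [-0.444, -0.55, 0.707, -1180.799], [0.013, -0.793, -0.609, 1022.353], [0.0, 0.0, 0.0, 1.0]]
(100, 100) [  22. 1193. -108.]
(200, 320) [544. -41.   4.]
(300, 500) [ 780. -606.   -1.]
{'t': 0.1, 'joint_pos': array([ 1.05391952e+00,  2.21156022e-01,  1.52753476e+00, -1.30648866e-05,
        1.39471374e+00, -1.26118552e-01]), 'joint_vel': array([-0.00146879, -0.00044701, -0.00306411, -0.00121661, -0.0029614 ,
        0.000577  ]), 'tau': array([ 1.09021581e-03, -4.98241103e+01, -3.90550125e+01, -8.52181097e-05,
        5.68326868e-03, -1.83159403e-05]), 'ee_pos': array([237.79162083, 577.38303336, 230.28307964]), 'tcp_rot': array([-6.09791419e-01, -3.08127103e+00,  2.70615104e-03]), 'wrist_force': array([-0.50151948,  0.38546561, -0.541911  ]), 'moment': array([-0.04475847,  0.04846497,  0.00091201]), 'finger_force': 0.0, 'gripper_width': 85.22729694670497}
```

View pics/top0.png

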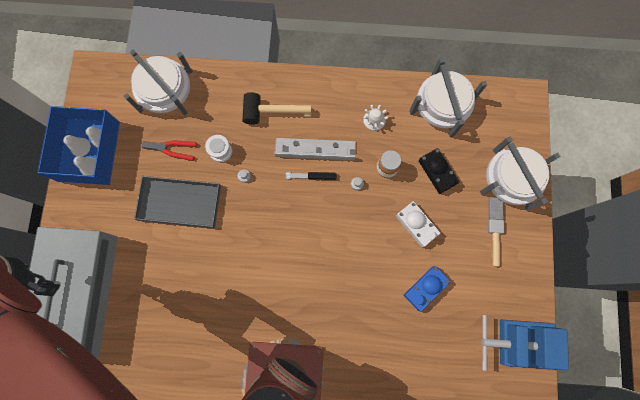

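View pics/side0.png

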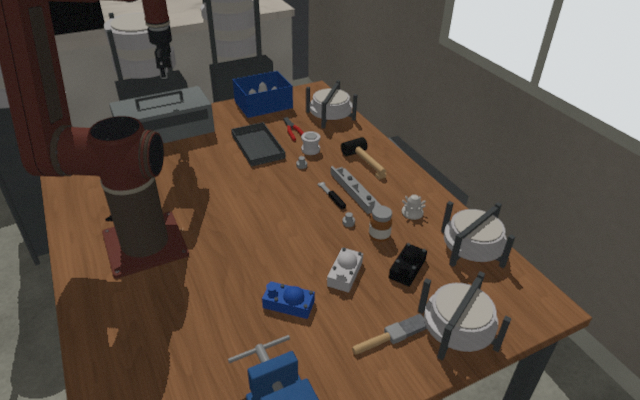

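The top view shows three blocks that could be the mould: silver at (418,224), black at (438,170) and blue at (428,289). The silver one fits "aluminium", and the other two are the look-alikes to leave alone. The pry bar is at (311,176) with its blade to the left. The stop bar is at (316,149), the tray at (178,202), and the plugs at (244,176) and (358,184).

```bash
cat >> h.py <<'E'
def fit(W,x,y,zlo,zhi,r=None):
    m=(W[...,0]>x[0])&(W[...,0]<x[1])&(W[...,1]>y[0])&(W[...,1]<y[1])&(W[...,2]>zlo)&(W[...,2]<zhi)
    p=W[m][:,:2].astype(np.float32)
    (c,s,a)=cv2.minAreaRect(p)
    if s[0]<s[1]: s=s[::-1];a+=90
    return m,p,np.array(c),np.array(s),(a+90)%180-90
E
python3 - <<'E'
from h import *
f=np.load("top0.npz"); im,W=f["im"],f["W"]
for n,p in dict(mould=(418,224),barR=(352,150),barL=(280,149),pryh=(325,176),pryt=(287,175),plugL=(244,176),plugR=(358,184),tray=(178,202),jar?0:0) if 0 else dict(mould=(418,224),barR=(352,150),barL=(280,149),pryh=(325,176),pryt=(287,175),plugL=(244,176),plugR=(358,184),tray=(178,202),jar=(390,163),white=(218,148)).items(): print(n,W[p[1],p[0]].round(0))
save(cv2.resize(im[120:260,220:470],None,fx=3.2,fy=3.2,interpolation=cv2.INTER_CUBIC),"crop.png")
E
```

```text
File "<stdin>", line 3
    for n,p in dict(mould=(418,224),barR=(352,150),barL=(280,149),pryh=(325,176),pryt=(287,175),plugL=(244,176),plugR=(358,184),tray=(178,202),jar?0:0) if 0 else dict(mould=(418,224),barR=(352,150),barL=(280,149),pryh=(325,176),pryt=(287,175),plugL=(244,176),plugR=(358,184),tray=(178,202),jar=(390,163),white=(218,148)).items(): print(n,W[p[1],p[0]].round(0))
                                                                                                                                                  ^
SyntaxError: positional argument follows keyword argument
```

```bash
python3 - <<'E'
from h import *
f=np.load("top0.npz"); im,W=f["im"],f["W"]
for n,p in dict(mould=(418,224),barR=(352,150),barL=(280,149),pryh=(325,176),pryt=(287,175),plugL=(244,176),plugR=(358,184),tray=(178,202),jar=(390,163),white=(218,148)).items(): print(n,W[p[1],p[0]].round(0))
save(cv2.resize(im[120:260,220:470],None,fx=3.2,fy=3.2,interpolation=cv2.INTER_CUBIC),"crop.png")
E
```

```text
mould [ 456. -347.   50.]
barR [ 675. -152.    3.]
barL [662.  65.   7.]
pryh [586. -76.  14.]
pryt [584.  38.   5.]
plugL [566. 161.  30.]
plugR [ 564. -173.   32.]
tray [480. 352.   3.]
jar [ 618. -256.   88.]
white [636. 239.  62.]
```

View pics/crop.png

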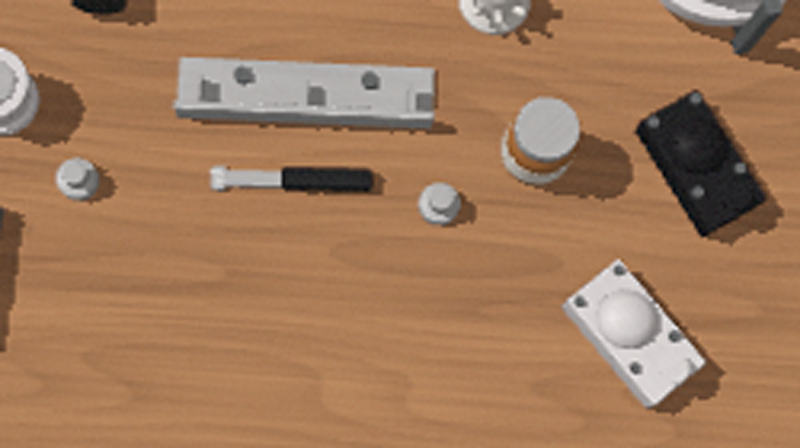

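The crop confirms the silver block at top-view (418,224): dome towards the upper left, neck on the lower-right end. Next I fit the poses.

```bash
python3 - <<'E'
from h import *
for n in("top","side"):
    f=np.load(n+"0.npz"); im,W=f["im"],f["W"]; print(n)
    def s(nm,*a):
        try: m,p,c,sz,ang=fit(W,*a); print(nm,len(p),c.round(1),sz.round(1),round(ang,2)); return p
        except Exception as e: print(nm,e)
    s("mould",(380,530),(-430,-270),28,60)
    s("mouldtop",(380,530),(-430,-270),33,39)
    s("mould hi",(380,530),(-430,-270),44,70)
    p=s("plate",(600,720),(-170,110),26,40)
    if p is not None:
        o=cv2.fitLine(p,cv2.DIST_HUBER,0,.01,.01).ravel(); print("line ang",np.degrees(np.arctan2(o[1],o[0])),o)
    s("foot",(600,740),(-170,110),4,11)
    s("pry",(570,612),(-130,60),4,25); s("pryhandle",(570,612),(-130,60),11,25)
    s("plugL",(540,595),(135,190),10,45); s("plugR",(540,595),(-200,-140),10,45)
    s("plugLt",(540,595),(135,190),28,45); s("plugRt",(540,595),(-200,-140),28,45)
    s("trayrim",(380,580),(200,500),20,36)
    s("jar",(560,680),(-310,-200),70,100)
    s("black",(550,700),(-470,-330),28,60)
E
```

```text
top
mould 917 [ 460.9 -351.3] [120.   64.5] 42.75
mouldtop 399 [ 460.5 -351. ] [120.   63.6] 42.4
mould hi 304 [ 458.4 -355.2] [104.2  52. ] 51.87
plate 276 [659.2 -41.4] [237.   35.3] -88.63
line ang -88.72224 [ 2.2299305e-02 -9.9975133e-01  6.4738245e+02 -4.1411308e+01]
foot 867 [670.3 -28.5] [276.  138.3] 89.58
pry 353 [591.4 -35.9] [186.7  40. ] 88.91
pryhandle 194 [585.7 -36.9] [142.5  21.5] -86.07
plugL 124 [573.1 165.9] [37.  35.2] 45.07
plugR 120 [ 572.1 -172.2] [36.2 35.7] -22.81
plugLt 43 [573.5 164.3] [20.9 18.4] 6.06
plugRt 46 [ 571.4 -171.3] [20.3 19.6] -23.42
trayrim 429 [480.3 349.3] [233.2 131.9] 88.16
jar 323 [ 627.1 -257.8] [56.  54.5] -40.56
black 862 [ 624.2 -408.9] [120.5  65.7] 33.78
side
mould 798 [ 460.5 -353.3] [126.3  63.9] 42.84
mouldtop 331 [ 460.  -353.8] [123.4  62.4] 42.36
mould hi 258 [ 451.4 -355.5] [93.  48.2] 30.8
plate 173 [658.6 -40.1] [241.3  39.7] -88.8
line ang -88.825905 [ 2.0490361e-02 -9.9979007e-01  6.4736255e+02 -4.4985180e+01]
foot 289 [673.4 -33.3] [270.4 118.9] -88.98
pry 172 [586.4 -35.9] [153.1  21.1] -87.43
pryhandle 111 [587.8 -67.5] [86.7 21.1] -87.43
plugL 75 [571.6 160.2] [34.8 30.3] -25.53
plugR 105 [ 569.4 -176.5] [36.8 33.5] -41.71
plugLt 23 [572.1 160.6] [22.3 21.9] 36.46
plugRt 30 [ 571.1 -172.8] [21.5 17.9] 61.63
trayrim 246 [480.1 347.5] [243.2 134.4] 88.43
jar 272 [ 628.3 -260.5] [58.9 54.5] 24.19
black 772 [ 623.7 -410.2] [127.1  63. ] 33.64
```

```bash
cat >> h.py <<'E'
def to(x,y,z,yaw):
    "move numbers (cm, deg) from the present pose to TCP x,y,z, pointing down, closing line at yaw deg"
    s=env.state(); r=R.from_rotvec(s["tcp_rot"]); c,n=np.cos(np.radians(yaw)),np.sin(np.radians(yaw))
    t=R.from_matrix(np.array([[-n if 0 else n,c,0],[-c,n,0],[0,0,-1]]))
    d=r.inv().apply(np.array([x,y,z])-s["ee_pos"])/10; v=np.degrees((r.inv()*t).as_rotvec())
    print(x,y,z,yaw,"->",d.round(2),v.round(1),"| t",round(s["t"],2),"at",s["ee_pos"].round(1),"F",s["wrist_force"].round(1),"w",round(s["gripper_width"],1),round(s["finger_force"],1))
E
python3 - <<'E'
from h import *
r=R.from_rotvec(env.state()["tcp_rot"]).as_matrix(); print(r.round(3))
to(587,-46,200,2.6)
for n in("top","side"):
    W=np.load(n+"0.npz")["W"]
    p=W[(W[...,0]>630)&(W[...,0]<700)&(W[...,1]>-156)&(W[...,1]<74)&(W[...,2]>12)&(W[...,2]<40)]
    q=[(np.sort(b[:,0])[:3].mean(),b[:,1].mean()) for lo in range(-156,74,12) for b in [p[(p[:,1]>=lo)&(p[:,1]<lo+12)]] if len(b)>4]
    q=np.array(q); k=np.polyfit(q[:,1],q[:,0],1); print(n,"face x@-41",np.polyval(k,-41),"yaw",-np.degrees(np.arctan(k[0])),"res",(q[:,0]-np.polyval(k,q[:,1])).std())
E
```

```text
[[-0.925  0.381 -0.001]
 [ 0.381  0.925 -0.002]
 [ 0.    -0.002 -1.   ]]Traceback (most recent call last):
  File "<stdin>", line 3, in <module>
  File "h.py", line 22, in to
    t=R.from_matrix(np.array([[-n if 0 else n,c,0],[-c,n,0],[0,0,-1]]))
  File "scipy/spatial/transform/_rotation.pyx", line 1143, in scipy.spatial.transform._rotation.Rotation.from_matrix
ValueError: Non-positive determinant (left-handed or null coordinate frame) in rotation matrix 0: [[ 0.04536299  0.99897057  0.        ]
 [-0.99897057  0.04536299  0.        ]
 [ 0.          0.         -1.        ]].
```

```bash
sed -i 's/\[\[-n if 0 else n,c,0\],\[-c,n,0\]/[[-n,c,0],[c,n,0]/' h.py
python3 - <<'E'
from h import *
to(587,-46,200,2.6)
for n in("top","side"):
    W=np.load(n+"0.npz")["W"]
    p=W[(W[...,0]>630)&(W[...,0]<700)&(W[...,1]>-156)&(W[...,1]<74)&(W[...,2]>12)&(W[...,2]<40)]
    q=[(np.sort(b[:,0])[:3].mean(),b[:,1].mean()) for lo in range(-156,74,12) for b in [p[(p[:,1]>=lo)&(p[:,1]<lo+12)]] if len(b)>4]
    q=np.array(q); k=np.polyfit(q[:,1],q[:,0],1); print(n,"face x@-41",np.polyval(k,-41),"yaw",-np.degrees(np.arctan(k[0])),"res",(q[:,0]-np.polyval(k,q[:,1])).std())
E
```

```text
587 -46 200 2.6 -> [-56.03 -44.33   3.1 ] [-0.1  0.  65. ] | t 0.1 at [237.8 577.4 230.3] F [-0.5  0.4 -0.5] w 85.2 0.0
top face x@-41 642.6965020040291 yaw 1.290749375762842 res 0.3910448414372784
side face x@-41 642.2773637653559 yaw 1.1790887006742694 res 0.6033541272330332
```

>>> {"method": "apply_moves", "body": {"steps": [{"x": -56, "y": -44.3, "z": 3.1, "rz": 65}, {"x": -56, "y": -44.3, "z": 3.1, "rz": 65}, {"x": -56, "y": -44.3, "z": 3.1, "rz": 65}, {"x": -56, "y": -44.3, "z": 3.1, "rz": 65}, {"x": -56, "y": -44.3, "z": 3.1, "rz": 65}, {"x": -56, "y": -44.3, "z": 3.1, "rz": 65}, {"x": -56, "y": -44.3, "z": 3.1, "rz": 65}, {"x": -56, "y": -44.3, "z": 3.1, "rz": 65}, {"x": -56, "y": -44.3, "z": 3.1, "rz": 65}, {"x": -56, "y": -44.3, "z": 3.1, "rz": 65}], "hand": 5}}

```text
invalid input
```

```bash
python3 -c "
from h import *
to(587,-46,120,2.6)"
```

```text
587 -46 120 2.6 -> [-56.03 -44.32  11.1 ] [-0.1  0.  65. ] | t 0.1 at [237.8 577.4 230.3] F [-0.5  0.4 -0.5] w 85.2 0.0
```

>>> {"method": "apply_moves", "body": {"steps": [{"x": -3.7, "y": -3, "z": 0.2, "rx": 0, "ry": 0, "rz": 4.3}, {"x": -7.4, "y": -5.9, "z": 0.4, "rx": 0, "ry": 0, "rz": 8.6}, {"x": -11.2, "y": -8.9, "z": 0.6, "rx": 0, "ry": 0, "rz": 13}, {"x": -14.9, "y": -11.8, "z": 0.8, "rx": 0, "ry": 0, "rz": 17.3}, {"x": -18.7, "y": -14.8, "z": 1, "rx": 0, "ry": 0, "rz": 21.7}, {"x": -22.4, "y": -17.7, "z": 1.2, "rx": 0, "ry": 0, "rz": 26}, {"x": -26.1, "y": -20.7, "z": 1.4, "rx": 0, "ry": 0, "rz": 30.3}, {"x": -29.9, "y": -23.6, "z": 1.6, "rx": 0, "ry": 0, "rz": 34.7}, {"x": -33.6, "y": -26.6, "z": 1.9, "rx": 0, "ry": 0, "rz": 39}, {"x": -37.3, "y": -29.5, "z": 2.1, "rx": 0, "ry": 0, "rz": 43.3}], "hand": 5}}

```text
t: 1.1
ee_pos: [470.9, 161.1, 209.9]
tcp_rot: [-1.708, -2.636, 0.0]
wrist_force: [1.0, 0.5, 0.6]
gripper_width: 50.0
finger_force: 0.0
```

```bash
python3 -c "
from h import *
to(587,-46,80,2.6)"
```

```text
587 -46 80 2.6 -> [-23.65   2.14  12.99] [-0.  -0.  21.5] | t 1.1 at [470.9 161.1 209.9] F [1.  0.5 0.6] w 50.0 0.0
```

>>> {"method": "apply_moves", "body": {"steps": [{"x": -4.7, "y": 0.4, "z": 1, "rx": 0, "ry": 0, "rz": 4.5}, {"x": -9.4, "y": 0.8, "z": 2, "rx": 0, "ry": 0, "rz": 9}, {"x": -14, "y": 1.2, "z": 3, "rx": 0, "ry": 0, "rz": 13}, {"x": -18.5, "y": 1.6, "z": 5, "rx": 0, "ry": 0, "rz": 17}, {"x": -21.5, "y": 1.9, "z": 8, "rx": 0, "ry": 0, "rz": 20}, {"x": -23.3, "y": 2.1, "z": 11, "rx": 0, "ry": 0, "rz": 21.5}, {"x": -23.65, "y": 2.1, "z": 13, "rx": 0, "ry": 0, "rz": 21.5}, {"x": -23.65, "y": 2.1, "z": 13, "rx": 0, "ry": 0, "rz": 21.5}, {"x": -23.65, "y": 2.1, "z": 13, "rx": 0, "ry": 0, "rz": 21.5}]}}

```text
t: 2.0
ee_pos: [586.5, -43.6, 80.0]
tcp_rot: [-2.165, -2.274, 0.001]
wrist_force: [1.2, 0.6, 0.2]
gripper_width: 50.0
finger_force: 0.0
```

```bash
python3 - <<'E'
from h import *
to(587,-46,4,2.6)
im,d,W=grab("top"); save(cv2.resize(im[110:230,230:390],None,fx=5,fy=5),"a.png")
E
```

```text
587 -46 4 2.6 -> [-0.24  0.05  7.6 ] [-0.1 -0.   0.2] | t 2.0 at [586.5 -43.6  80. ] F [1.2 0.6 0.2] w 50.0 0.0
```

View pics/a.png

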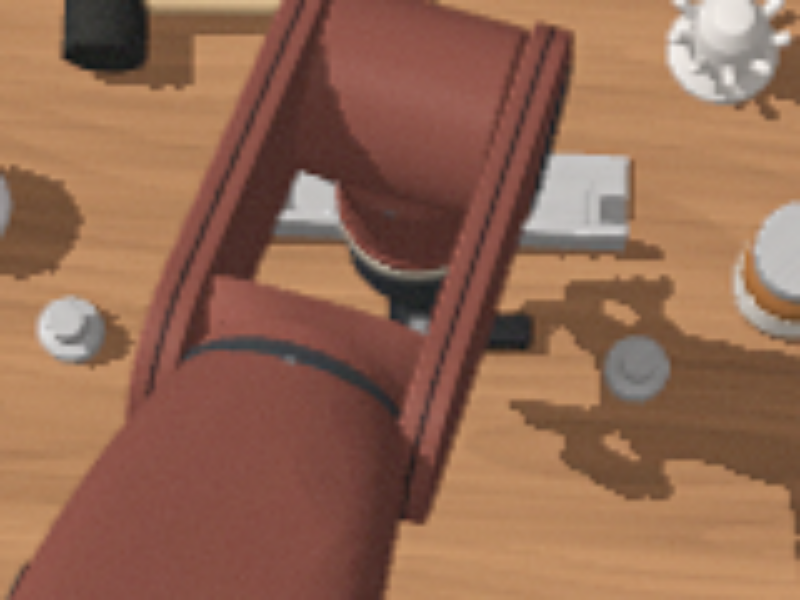

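The arm hides the grasp, but the handle is still at (510,330) in the crop and has not moved. I go down and grip it.

>>> {"method": "apply_moves", "body": {"steps": [{"x": -0.2, "y": 0.05, "z": 2.5, "rx": 0, "ry": 0, "rz": 0}, {"x": -0.2, "y": 0.05, "z": 5, "rx": 0, "ry": 0, "rz": 0}, {"x": -0.2, "y": 0.05, "z": 6.6, "rx": 0, "ry": 0, "rz": 0}, {"x": -0.2, "y": 0.05, "z": 7.5, "rx": 0, "ry": 0, "rz": 0}, {"x": -0.2, "y": 0.05, "z": 7.6, "rx": 0, "ry": 0, "rz": 0}]}}

```text
t: 2.55
ee_pos: [587.3, -45.4, 3.9]
tcp_rot: [-2.165, -2.275, 0.001]
wrist_force: [-1.3, -0.6, 0.1]
gripper_width: 50.2
finger_force: 0.0
```

>>> {"method": "apply_moves", "body": {"steps": [{"x": 0, "y": 0, "z": 0, "rx": 0, "ry": 0, "rz": 0}, {"x": 0, "y": 0, "z": 0, "rx": 0, "ry": 0, "rz": 0}, {"x": 0, "y": 0, "z": 0, "rx": 0, "ry": 0, "rz": 0}, {"x": 0, "y": 0, "z": 0, "rx": 0, "ry": 0, "rz": 0}, {"x": 0, "y": 0, "z": 0, "rx": 0, "ry": 0, "rz": 0}, {"x": 0, "y": 0, "z": 0, "rx": 0, "ry": 0, "rz": 0}], "hand": 0, "force": 40}}

```text
t: 3.15
ee_pos: [589.0, -46.1, 5.8]
tcp_rot: [2.165, 2.274, 0.002]
wrist_force: [-0.1, 1.2, 6.6]
gripper_width: 18.9
finger_force: 41.0
```

>>> {"method": "apply_moves", "body": {"steps": [{"x": 0, "y": 0, "z": -2, "rx": 0, "ry": 0, "rz": 0}, {"x": 0, "y": 0, "z": -5, "rx": 0, "ry": 0, "rz": 0}, {"x": 0, "y": 0, "z": -8.5, "rx": 0, "ry": 0, "rz": 0}, {"x": 0, "y": 0, "z": -11.5, "rx": 0, "ry": 0, "rz": 0}, {"x": 0, "y": 0, "z": -12.5, "rx": 0, "ry": 0, "rz": 0}, {"x": 0, "y": 0, "z": -12.5, "rx": 0, "ry": 0, "rz": 0}]}}

```text
t: 3.75
ee_pos: [588.7, -46.1, 130.8]
tcp_rot: [2.164, 2.273, 0.003]
wrist_force: [0.3, -0.5, -0.9]
gripper_width: 19.1
finger_force: 40.2
```

```bash
python3 - <<'E'
from h import *
im,d,W=grab("side"); np.savez("side1.npz",im=im,W=W)
s=env.state(); x,y,z=s["ee_pos"]
m,p,c,sz,a=fit(W,(x-60,x+60),(y+35,y+130),z-40,z+60); print(len(p),c,sz,a, np.nanpercentile(W[m][:,2],[5,50,95]))
to(481.5,338,120,0.9)
save(cv2.resize(im[60:260,220:480],None,fx=3,fy=3),"b.png")
E
```

```text
31 [580.43890381  14.74813938] [50.23331833  9.20539474] -81.73549461364746 [122.26100661 127.72411015 131.59181071]
481.5 338 120 0.9 -> [38.86 -8.71  0.88] [0.  0.  1.9] | t 3.8 at [587.5 -45.8 128.9] F [-0.6 -0.5 -1. ] w 18.6 40.2
```

View pics/b.png

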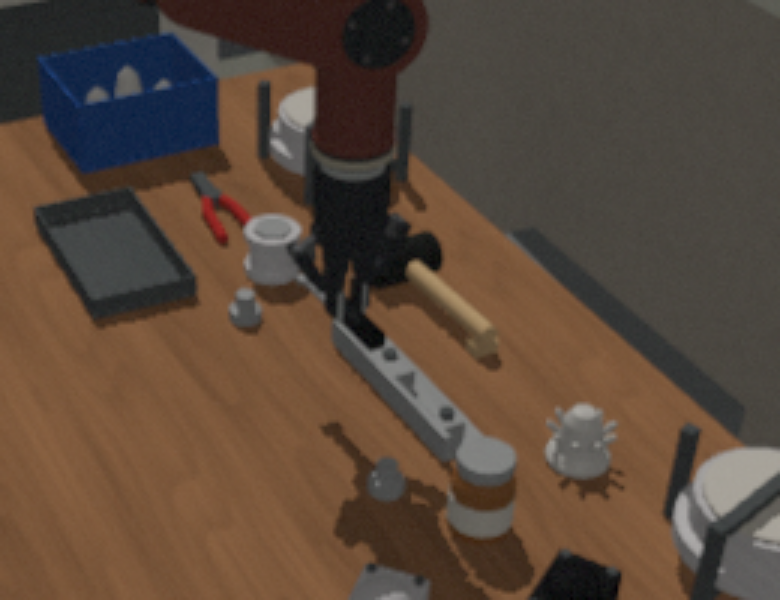

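The pry bar hangs level in the fingers, its handle at (362,325) in the crop. I carry it to the tray.

>>> {"method": "apply_moves", "body": {"steps": [{"x": 3.5, "y": -0.8, "z": 0, "rx": 0, "ry": 0, "rz": 0.2}, {"x": 7.8, "y": -1.7, "z": 0, "rx": 0, "ry": 0, "rz": 0.4}, {"x": 12.3, "y": -2.7, "z": 0.2, "rx": 0, "ry": 0, "rz": 0.6}, {"x": 16.8, "y": -3.7, "z": 0.4, "rx": 0, "ry": 0, "rz": 0.8}, {"x": 21.3, "y": -4.8, "z": 0.6, "rx": 0, "ry": 0, "rz": 1}, {"x": 25.8, "y": -5.8, "z": 0.8, "rx": 0, "ry": 0, "rz": 1.2}, {"x": 30.3, "y": -6.8, "z": 0.9, "rx": 0, "ry": 0, "rz": 1.5}, {"x": 34.5, "y": -7.7, "z": 0.9, "rx": 0, "ry": 0, "rz": 1.9}, {"x": 37.5, "y": -8.4, "z": 0.9, "rx": 0, "ry": 0, "rz": 1.9}, {"x": 38.9, "y": -8.7, "z": 1, "rx": 0, "ry": 0, "rz": 1.9}]}}

```text
t: 4.8
ee_pos: [479.0, 340.2, 116.4]
tcp_rot: [-2.199, -2.241, 0.006]
wrist_force: [-0.5, 0.1, -1.0]
gripper_width: 18.8
finger_force: 40.2
```

```bash
python3 -c "
from h import *
to(481.5,338,11,0.9)"
```

```text
481.5 338 11 0.9 -> [-0.21  0.28 10.54] [-0.2  0.1  0.2] | t 4.8 at [479.  340.2 116.4] F [-0.5  0.1 -1. ] w 18.8 40.2
```

>>> {"method": "apply_moves", "body": {"steps": [{"x": 0, "y": 0, "z": 2, "rx": 0, "ry": 0, "rz": 0}, {"x": 0, "y": 0, "z": 5, "rx": 0, "ry": 0, "rz": 0}, {"x": 0, "y": 0, "z": 8, "rx": 0, "ry": 0, "rz": 0}, {"x": 0, "y": 0, "z": 9.6, "rx": 0, "ry": 0, "rz": 0}, {"x": 0, "y": 0, "z": 10.4, "rx": 0, "ry": 0, "rz": 0}, {"x": 0, "y": 0, "z": 10.6, "rx": 0, "ry": 0, "rz": 0}, {"x": 0, "y": 0, "z": 10.6, "rx": 0, "ry": 0, "rz": 0}]}}

```text
t: 5.5
ee_pos: [482.4, 338.5, 13.8]
tcp_rot: [2.204, 2.238, 0.001]
wrist_force: [-1.0, 0.1, -0.4]
gripper_width: 18.9
finger_force: 40.1
```

>>> {"method": "apply_moves", "body": {"steps": [{"x": 0, "y": 0, "z": 0, "rx": 0, "ry": 0, "rz": 0}, {"x": 0, "y": 0, "z": 0, "rx": 0, "ry": 0, "rz": 0}, {"x": 0, "y": 0, "z": 0, "rx": 0, "ry": 0, "rz": 0}, {"x": 0, "y": 0, "z": 0, "rx": 0, "ry": 0, "rz": 0}, {"x": 0, "y": 0, "z": -1, "rx": 0, "ry": 0, "rz": 0}, {"x": 0, "y": 0, "z": -3, "rx": 0, "ry": 0, "rz": 0}, {"x": 0, "y": 0, "z": -7, "rx": 0, "ry": 0, "rz": 0}, {"x": 0, "y": 0, "z": -11, "rx": 0, "ry": 0, "rz": 0}, {"x": 0, "y": 0, "z": -15, "rx": 0, "ry": 0, "rz": 0}], "hand": 4.2}}

```text
t: 6.4
ee_pos: [481.5, 338.4, 165.5]
tcp_rot: [2.204, 2.239, 0.0]
wrist_force: [0.9, 0.1, 0.4]
gripper_width: 41.9
finger_force: 0.0
```

```bash
python3 - <<'E'
from h import *
to(460.5,-352,180,-47.4)
for n in ("side","top"):
    im,d,W=grab(n)
    for z in ((7,26),(14,26)):
        try:
            m,p,c,sz,a=fit(W,(430,530),(245,450),*z); print(n,len(p),c,sz,a)
        except Exception as e: print(e)
    if n=="side": save(cv2.resize(im[100:190,200:350],None,fx=4,fy=4),"c.png")
E
```

```text
460.5 -352 180 -47.4 -> [-68.99  -3.2   -1.45] [ 0.  -0.  48.3] | t 6.4 at [481.5 338.4 165.5] F [0.9 0.1 0.4] w 41.9 0.0
side 150 [480.22509766 357.14651489] [184.22828674  98.67276001] 89.68148040771484
side 79 [484.25909424 359.15658569] [180.80033875  22.44169044] 87.95071411132812
top 374 [479.38677979 324.13525391] [155.99414062  98.57714081] 89.22756958007812
top 186 [482.19070435 331.1734314 ] [112.14587402  20.77537727] -88.5581316947937
```

View pics/c.png

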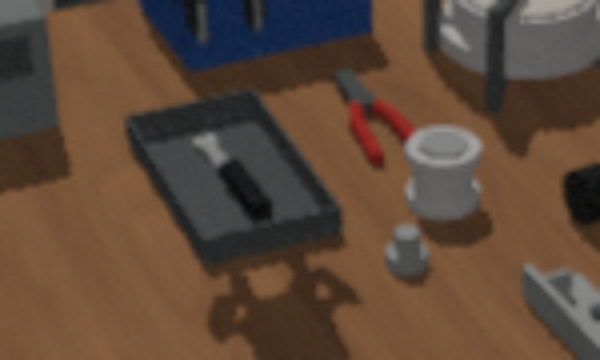

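The pry bar lies flat in the middle of the tray at (232,175) in the crop, let go. On to the mould.

>>> {"method": "apply_moves", "body": {"steps": [{"x": -4, "y": -0.2, "z": -0.2, "rx": 0, "ry": 0, "rz": 3}, {"x": -9, "y": -0.4, "z": -0.4, "rx": 0, "ry": 0, "rz": 6}, {"x": -14, "y": -0.6, "z": -0.6, "rx": 0, "ry": 0, "rz": 9}, {"x": -19, "y": -0.9, "z": -0.8, "rx": 0, "ry": 0, "rz": 12}, {"x": -24, "y": -1.1, "z": -1, "rx": 0, "ry": 0, "rz": 16}, {"x": -29, "y": -1.3, "z": -1.2, "rx": 0, "ry": 0, "rz": 20}, {"x": -34, "y": -1.6, "z": -1.4, "rx": 0, "ry": 0, "rz": 24}, {"x": -39, "y": -1.8, "z": -1.4, "rx": 0, "ry": 0, "rz": 28}, {"x": -44, "y": -2, "z": -1.4, "rx": 0, "ry": 0, "rz": 32}, {"x": -49, "y": -2.2, "z": -1.4, "rx": 0, "ry": 0, "rz": 36}], "hand": 8.5}}

```text
t: 7.5
ee_pos: [467.0, -153.1, 177.7]
tcp_rot: [2.789, 1.444, 0.001]
wrist_force: [-0.0, -0.2, 0.1]
gripper_width: 84.9
finger_force: 0.0
```

```bash
python3 - <<'E'
from h import *
for n in ("side","top"):
    im,d,W=grab(n)
    m,p,c,sz,a=fit(W,(380,530),(-430,-270),33,39); print(n,len(p),c,sz,a)
to(460.3,-352,100,-47.4)
E
```

```text
side 335 [ 461.36352539 -352.62857056] [121.36019897  62.49849319] 42.44463348388672
top 416 [ 460.75906372 -350.99395752] [119.69683838  63.03623199] 42.7554817199707
460.3 -352 100 -47.4 -> [-16.26  10.79   7.84] [ 0.1  0.1 11.8] | t 7.6 at [ 467.  -156.8  177.9] F [0.  0.7 1.2] w 84.7 0.0
```

>>> {"method": "apply_moves", "body": {"steps": [{"x": -4, "y": 2.7, "z": 1, "rx": 0, "ry": 0, "rz": 3}, {"x": -8, "y": 5.4, "z": 2, "rx": 0, "ry": 0, "rz": 6}, {"x": -12, "y": 8, "z": 4, "rx": 0, "ry": 0, "rz": 9}, {"x": -15, "y": 10, "z": 6, "rx": 0, "ry": 0, "rz": 11.9}, {"x": -16.3, "y": 10.8, "z": 7.8, "rx": 0, "ry": 0, "rz": 11.9}, {"x": -16.3, "y": 10.8, "z": 7.8, "rx": 0, "ry": 0, "rz": 11.9}, {"x": -16.3, "y": 10.8, "z": 7.8, "rx": 0, "ry": 0, "rz": 11.9}]}}

```text
t: 8.3
ee_pos: [461.9, -345.6, 98.9]
tcp_rot: [-2.921, -1.151, 0.001]
wrist_force: [-0.1, 0.5, -0.2]
gripper_width: 85.0
finger_force: 0.0
```

```bash
python3 - <<'E'
from h import *
to(460.8,-351.8,7,-47.5)
c=np.array([460.8,-351.8]);u=np.array([np.cos(np.radians(42.5)),np.sin(np.radians(42.5))])
for n in("top","side"):
    W=np.load(n+"0.npz")["W"]; m,p,*_=fit(W,(380,530),(-430,-270),44,70)
    t=(p-c)@u; print(n,np.histogram(t,bins=range(-65,70,10)), np.nanmax(W[m][:,2][t<-30]) if (t<-30).any() else "")
im,d,W=grab("side"); save(cv2.resize(im[200:310,280:430],None,fx=5,fy=5),"d.png")
E
```

```text
460.8 -351.8 7 -47.5 -> [-0.51  0.39  9.19] [-0.1 -0.   0.5] | t 8.3 at [ 461.9 -345.6   98.9] F [-0.1  0.5 -0.2] w 85.0 0.0
top (array([ 4, 28, 32,  9,  2, 12, 48, 58, 59, 42,  9,  1,  0]), array([-65, -55, -45, -35, -25, -15,  -5,   5,  15,  25,  35,  45,  55,
        65])) 58.32265532395536
side (array([ 7, 27, 28, 10,  0, 20, 57, 50, 40, 16,  3,  0,  0]), array([-65, -55, -45, -35, -25, -15,  -5,   5,  15,  25,  35,  45,  55,
        65])) 56.947924616527416
```

View pics/d.png

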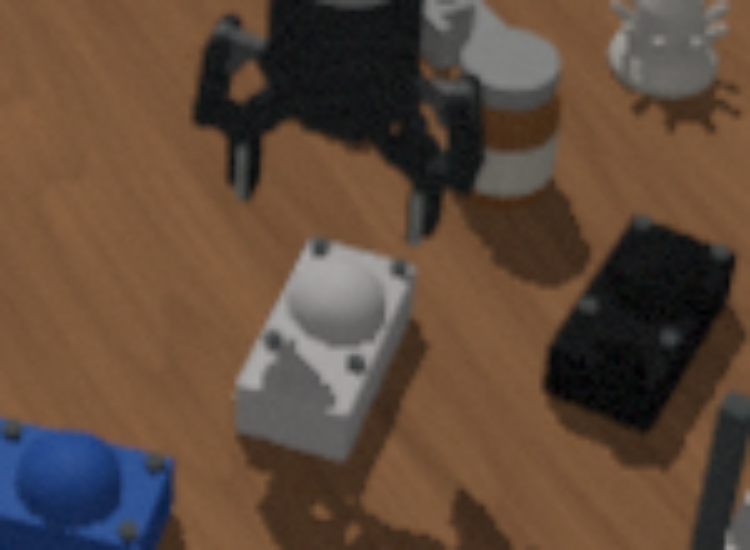

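The dome is towards +x at (335,300) in the crop and the neck end is nearest the camera, so the mould's yaw is about 42.5°. The open fingers are lined up across it.

>>> {"method": "apply_moves", "body": {"steps": [{"x": 0, "y": 0, "z": 0, "rx": 0, "ry": 0, "rz": 0}, {"x": 0, "y": 0, "z": 2, "rx": 0, "ry": 0, "rz": 0}]}}

```text
t: 8.55
ee_pos: [465.1, -347.8, 83.5]
tcp_rot: [2.915, 1.151, 0.005]
wrist_force: [0.7, 0.5, 0.8]
gripper_width: 85.3
finger_force: 0.0
```

```bash
python3 - <<'E'
from h import *
to(460.8,-351.8,8,-47.5)
E
```

```text
460.8 -351.8 8 -47.5 -> [-0.59 -0.06  7.55] [ 0.5 -0.   0.6] | t 8.55 at [ 465.1 -347.8   83.5] F [0.7 0.5 0.8] w 85.3 0.0
```

>>> {"method": "apply_moves", "body": {"steps": [{"x": -0.55, "y": 0.05, "z": 2, "rx": 0, "ry": 0, "rz": 0.4}, {"x": -0.55, "y": 0.05, "z": 4, "rx": 0, "ry": 0, "rz": 0.4}, {"x": -0.55, "y": 0.05, "z": 6, "rx": 0, "ry": 0, "rz": 0.4}, {"x": -0.55, "y": 0.05, "z": 7.2, "rx": 0, "ry": 0, "rz": 0.4}, {"x": -0.55, "y": 0.05, "z": 7.4, "rx": 0, "ry": 0, "rz": 0.4}, {"x": -0.55, "y": 0.05, "z": 7.4, "rx": 0, "ry": 0, "rz": 0.4}]}}

```text
t: 9.15
ee_pos: [459.0, -350.6, 5.9]
tcp_rot: [2.926, 1.142, 0.0]
wrist_force: [-0.2, 0.2, 0.2]
gripper_width: 84.8
finger_force: 0.0
```

```bash
python3 - <<'E'
from h import *
to(460.8,-351.8,8,-47.5)
E
```

```text
460.8 -351.8 8 -47.5 -> [ 0.05  0.22 -0.21] [ 0.  -0.   0.1] | t 9.15 at [ 459.  -350.6    5.9] F [-0.2  0.2  0.2] w 84.8 0.0
```

Good. I shift 2 mm across and up 3 mm, then close with a moderate grip.

>>> {"method": "apply_moves", "body": {"steps": [{"x": 0, "y": 0.2, "z": -0.3, "rx": 0, "ry": 0, "rz": 0}, {"x": 0, "y": 0.2, "z": -0.3, "rx": 0, "ry": 0, "rz": 0}, {"x": 0, "y": 0.2, "z": -0.3, "rx": 0, "ry": 0, "rz": 0}, {"x": 0, "y": 0.2, "z": -0.3, "rx": 0, "ry": 0, "rz": 0}, {"x": 0, "y": 0.2, "z": -0.3, "rx": 0, "ry": 0, "rz": 0}, {"x": 0, "y": 0.2, "z": -0.3, "rx": 0, "ry": 0, "rz": 0}], "hand": 5, "force": 30}}

```text
t: 9.75
ee_pos: [460.9, -353.1, 10.3]
tcp_rot: [2.925, 1.141, 0.002]
wrist_force: [-1.1, 0.9, 5.3]
gripper_width: 61.3
finger_force: 34.8
```

```bash
python3 - <<'E'
from h import *
to(480,-41,9,-88.8)
im,d,W=grab("side"); m,p,c,sz,a=fit(W,(380,530),(-430,-270),33,39); print(len(p),c,sz,a)
E
```

```text
480 -41 9 -88.8 -> [ 22.53 -21.68   0.08] [ 0.1 -0.1 41.4] | t 9.75 at [ 460.9 -353.1   10.3] F [-1.1  0.9  5.3] w 61.3 34.8
266 [ 457.21322632 -358.76303101] [113.06874084  86.57910919] 56.687618255615234
```

>>> {"method": "apply_moves", "body": {"steps": [{"x": 1, "y": -1.2, "z": 0, "rx": 0, "ry": 0, "rz": 1}, {"x": 2.4, "y": -2.8, "z": 0, "rx": 0, "ry": 0, "rz": 3}, {"x": 4, "y": -4.6, "z": 0, "rx": 0, "ry": 0, "rz": 6}, {"x": 5.6, "y": -6.5, "z": 0, "rx": 0, "ry": 0, "rz": 9}, {"x": 7.2, "y": -8.3, "z": 0, "rx": 0, "ry": 0, "rz": 12}, {"x": 8.8, "y": -10.2, "z": 0, "rx": 0, "ry": 0, "rz": 15}, {"x": 10.4, "y": -12, "z": 0, "rx": 0, "ry": 0, "rz": 18}, {"x": 12, "y": -13.8, "z": 0, "rx": 0, "ry": 0, "rz": 21}, {"x": 13, "y": -15, "z": 0, "rx": 0, "ry": 0, "rz": 24}, {"x": 13.3, "y": -15.3, "z": 0, "rx": 0, "ry": 0, "rz": 25}]}}

```text
t: 10.8
ee_pos: [455.8, -150.1, 10.4]
tcp_rot: [3.101, 0.481, 0.004]
wrist_force: [-1.3, -5.9, 4.3]
gripper_width: 61.4
finger_force: 37.0
```

```bash
python3 - <<'E'
from h import *
to(490,-41,10,-88.8)
E
```

```text
490 -41 10 -88.8 -> [ 6.56 -9.36  0.01] [ 0.2 -0.2 16.4] | t 10.8 at [ 455.8 -150.1   10.4] F [-1.3 -5.9  4.3] w 61.4 37.0
```

>>> {"method": "apply_moves", "body": {"steps": [{"x": 0.6, "y": -1.2, "z": 0, "rx": 0, "ry": 0, "rz": 2}, {"x": 1.6, "y": -2.9, "z": 0, "rx": 0, "ry": 0, "rz": 5}, {"x": 2.7, "y": -4.6, "z": 0, "rx": 0, "ry": 0, "rz": 8}, {"x": 3.9, "y": -6.3, "z": 0, "rx": 0, "ry": 0, "rz": 11}, {"x": 5.2, "y": -7.9, "z": 0, "rx": 0, "ry": 0, "rz": 14}, {"x": 6.2, "y": -8.9, "z": 0, "rx": 0, "ry": 0, "rz": 16}, {"x": 6.6, "y": -9.4, "z": 0, "rx": 0, "ry": 0, "rz": 16.4}, {"x": 6.6, "y": -9.4, "z": 0, "rx": 0, "ry": 0, "rz": 16.4}, {"x": 6.6, "y": -9.4, "z": 0, "rx": 0, "ry": 0, "rz": 16.4}]}}

```text
t: 11.7
ee_pos: [490.9, -40.2, 10.3]
tcp_rot: [3.141, 0.033, 0.006]
wrist_force: [0.5, 2.4, 6.6]
gripper_width: 61.0
finger_force: 37.3
```

```bash
python3 - <<'E'
from h import *
to(582,-41,10,-88.8)
for n in("side","top"):
    im,d,W=grab(n); m,p,c,sz,a=fit(W,(400,580),(-120,40),33,38); print(len(p),c,sz,a)
    m,p,c,sz,a=fit(W,(520,580),(-120,40),20,38); print(len(p),c,sz,a)
E
```

```text
582 -41 10 -88.8 -> [9.11 0.28 0.07] [ 0.  -0.2  0. ] | t 11.7 at [490.9 -40.2  10.3] F [0.5 2.4 6.6] w 61.0 37.3
183 [492.51605225 -46.41613007] [122.05557251  83.94400787] -7.5710601806640625
81 [547.2376709  -50.43898392] [67.06672668 25.07611465] 59.89366149902344
43 [464.31930542 -29.55582809] [40.95863724 22.15661049] 82.47327423095703
0 [0. 0.] [0. 0.] 0.0
```

>>> {"method": "apply_moves", "body": {"steps": [{"x": 1, "y": 0, "z": 0, "rx": 0, "ry": 0, "rz": 0}, {"x": 2.5, "y": 0.1, "z": 0, "rx": 0, "ry": 0, "rz": 0}, {"x": 4.2, "y": 0.2, "z": 0, "rx": 0, "ry": 0, "rz": 0}, {"x": 5.8, "y": 0.2, "z": 0, "rx": 0, "ry": 0, "rz": 0}, {"x": 7, "y": 0.2, "z": 0, "rx": 0, "ry": 0, "rz": 0}, {"x": 7.7, "y": 0.2, "z": 0, "rx": 0, "ry": 0, "rz": 0}, {"x": 8.1, "y": 0.2, "z": 0, "rx": 0, "ry": 0, "rz": 0}, {"x": 8.2, "y": 0.2, "z": 0, "rx": 0, "ry": 0, "rz": 0}, {"x": 8.3, "y": 0.2, "z": 0, "rx": 0, "ry": 0, "rz": 0}, {"x": 8.4, "y": 0.2, "z": 0, "rx": 0, "ry": 0, "rz": 0}]}}

```text
t: 12.8
ee_pos: [571.9, -40.6, 10.1]
tcp_rot: [3.141, 0.034, -0.004]
wrist_force: [-10.0, -1.1, 15.2]
gripper_width: 61.4
finger_force: 38.6
```

```bash
python3 - <<'E'
from h import *
to(582,-41,10,-88.8)
im,d,W=grab("side"); 
p=W[(W[...,1]>-85)&(W[...,1]<0)&(W[...,0]>590)&(W[...,0]<660)&(W[...,2]>12)&(W[...,2]<42)]
h=np.histogram(p[:,0],bins=range(590,662,4)); print(h)
E
```

```text
582 -41 10 -88.8 -> [1.01 0.06 0.01] [0.  0.1 0. ] | t 12.8 at [571.9 -40.6  10.1] F [-10.   -1.1  15.2] w 61.4 38.6
(array([ 5,  6,  4, 10,  7, 10,  9,  9, 13, 15, 11,  0,  3, 40, 26, 12,  2]), array([590, 594, 598, 602, 606, 610, 614, 618, 622, 626, 630, 634, 638,
       642, 646, 650, 654, 658]))
```

>>> {"method": "apply_moves", "body": {"steps": [{"x": 0.2, "y": 0, "z": 0, "rx": 0, "ry": 0, "rz": 0}, {"x": 0.4, "y": 0, "z": 0, "rx": 0, "ry": 0, "rz": 0}, {"x": 0.55, "y": 0, "z": 0, "rx": 0, "ry": 0, "rz": 0}, {"x": 0.65, "y": 0, "z": 0, "rx": 0, "ry": 0, "rz": 0}, {"x": 0.75, "y": 0, "z": 0, "rx": 0, "ry": 0, "rz": 0}, {"x": 0.75, "y": 0, "z": 0, "rx": 0, "ry": 0, "rz": 0}]}}

```text
t: 13.45
ee_pos: [579.6, -40.5, 10.1]
tcp_rot: [3.141, 0.034, -0.003]
wrist_force: [-9.6, -0.2, 13.9]
gripper_width: 61.4
finger_force: 38.4
```

>>> {"method": "apply_moves", "body": {"steps": [{"x": 0.1, "y": 0, "z": 0, "rx": 0, "ry": 0, "rz": 0}, {"x": 0.15, "y": 0, "z": 0, "rx": 0, "ry": 0, "rz": 0}, {"x": 0.15, "y": 0, "z": 0, "rx": 0, "ry": 0, "rz": 0}]}}

```text
t: 13.75
ee_pos: [581.0, -40.4, 10.1]
tcp_rot: [3.141, 0.033, -0.003]
wrist_force: [-11.4, -0.0, 13.3]
gripper_width: 61.7
finger_force: 38.4
```

>>> {"method": "apply_moves", "body": {"steps": [{"x": 0.05, "y": 0, "z": 0, "rx": 0, "ry": 0, "rz": 0}, {"x": 0.1, "y": 0, "z": 0, "rx": 0, "ry": 0, "rz": 0}, {"x": 0.1, "y": 0, "z": 0, "rx": 0, "ry": 0, "rz": 0}]}}

```text
t: 14.05
ee_pos: [581.9, -40.4, 10.1]
tcp_rot: [3.141, 0.033, -0.004]
wrist_force: [-10.3, -0.1, 14.0]
gripper_width: 61.5
finger_force: 38.5
```

>>> {"method": "apply_moves", "body": {"steps": [{"x": 0.05, "y": 0, "z": 0, "rx": 0, "ry": 0, "rz": 0}, {"x": 0.1, "y": 0, "z": 0, "rx": 0, "ry": 0, "rz": 0}, {"x": 0.1, "y": 0, "z": 0, "rx": 0, "ry": 0, "rz": 0}]}}

```text
t: 14.35
ee_pos: [581.9, -40.4, 10.1]
tcp_rot: [3.141, 0.034, -0.007]
wrist_force: [-14.4, -0.5, 18.3]
gripper_width: 61.7
finger_force: 38.9
```

>>> {"method": "apply_moves", "body": {"steps": [{"x": 0.1, "y": 0, "z": 0, "rx": 0, "ry": 0, "rz": 0}, {"x": 0.2, "y": 0, "z": 0, "rx": 0, "ry": 0, "rz": 0}, {"x": 0.2, "y": 0, "z": 0, "rx": 0, "ry": 0, "rz": 0}, {"x": 0.2, "y": 0, "z": 0, "rx": 0, "ry": 0, "rz": 0}]}}

```text
t: 14.75
ee_pos: [582.0, -40.4, 10.0]
tcp_rot: [-3.141, -0.034, 0.014]
wrist_force: [-22.3, -0.5, 24.0]
gripper_width: 61.2
finger_force: 39.8
```

```bash
python3 - <<'E'
from h import *
to(484,-41,10,-88.8)
for n in("side","top"):
    im,d,W=grab(n)
    p=W[(W[...,1]>-85)&(W[...,1]<0)&(W[...,0]>600)&(W[...,0]<660)&(W[...,2]>12)&(W[...,2]<42)]
    print(np.histogram(p[:,0],bins=range(602,662,4))[0])
    if n=="side":
        save(cv2.resize(im[150:250,290:410],None,fx=5,fy=5),"e.png")
        q=W[(W[...,0]>520)&(W[...,0]<641)&(W[...,1]>-95)&(W[...,1]<5)&(W[...,2]>33)&(W[...,2]<39)]
        # right long edge (min y) per x-slice
        e=np.array([(b[:,0].mean(),np.sort(b[:,1])[:2].mean()) for lo in range(525,640,8) for b in [q[(q[:,0]>=lo)&(q[:,0]<lo+8)]] if len(b)>3]); print(e.round(1).tolist()); print(np.degrees(np.arctan(np.polyfit(*e.T,1)[0])))
E
```

```text
484 -41 10 -88.8 -> [-9.8  -0.15  0.09] [-0.   0.5  0. ] | t 14.75 at [582.  -40.4  10. ] F [-22.3  -0.5  24. ] w 61.2 39.8
[10  5  6  7  6  8 14 10 10 14 15 16  9  3]
[[529.2, -76.3], [536.8, -73.8], [545.3, -74.8], [553.2, -72.9], [560.9, -75.4], [569.1, -74.7], [575.9, -85.8], [585.2, -82.9], [618.4, -73.7], [632.8, -74.0], [639.0, -69.7]]
1.3601203798836041
[0 0 0 0 0 0 0 0 0 0 0 0 0 0]
```

View pics/e.png

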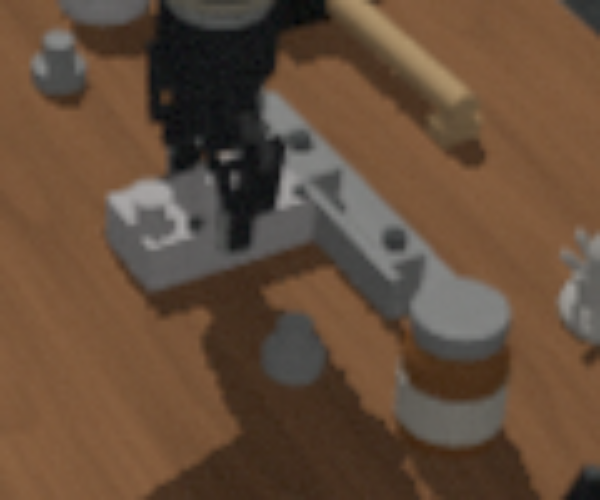

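The mould's plain end (315,215 in the crop) is flush on the bar face, and the measured side direction of 1.4° against the bar's 1.2° agrees. Now I draw it back and turn it a quarter.

>>> {"method": "apply_moves", "body": {"steps": [{"x": -1, "y": 0, "z": 0, "rx": 0, "ry": 0, "rz": 0}, {"x": -3, "y": 0, "z": -0.1, "rx": 0, "ry": 0, "rz": 0}, {"x": -5.5, "y": 0, "z": -0.1, "rx": 0, "ry": 0, "rz": 0}, {"x": -8, "y": 0, "z": -0.1, "rx": 0, "ry": 0, "rz": 0}, {"x": -9.8, "y": 0, "z": -0.1, "rx": 0, "ry": 0, "rz": -3}, {"x": -10.4, "y": 0, "z": -0.1, "rx": 0, "ry": 0, "rz": -9}, {"x": -10.4, "y": 0, "z": -0.1, "rx": 0, "ry": 0, "rz": -16}, {"x": -10.4, "y": 0, "z": -0.1, "rx": 0, "ry": 0, "rz": -24}, {"x": -10.4, "y": 0, "z": -0.1, "rx": 0, "ry": 0, "rz": -32}, {"x": -10.4, "y": 0, "z": -0.1, "rx": 0, "ry": 0, "rz": -40}]}}

```text
t: 15.85
ee_pos: [482.3, -42.1, 10.0]
tcp_rot: [2.938, 1.113, 0.002]
wrist_force: [0.8, 2.0, 1.9]
gripper_width: 61.7
finger_force: 37.1
```

```bash
python3 - <<'E'
from h import *
to(484,-41,10,1.2)
E
```

```text
484 -41 10 1.2 -> [0.2  0.03 0.  ] [  0.1  -0.1 -49.7] | t 15.85 at [482.3 -42.1  10. ] F [0.8 2.  1.9] w 61.7 37.1
```

>>> {"method": "apply_moves", "body": {"steps": [{"x": 0, "y": 0, "z": 0, "rx": 0, "ry": 0, "rz": -7}, {"x": 0, "y": 0, "z": 0, "rx": 0, "ry": 0, "rz": -15}, {"x": 0, "y": 0, "z": 0, "rx": 0, "ry": 0, "rz": -23}, {"x": 0, "y": 0, "z": 0, "rx": 0, "ry": 0, "rz": -31}, {"x": 0, "y": 0, "z": 0, "rx": 0, "ry": 0, "rz": -39}, {"x": 0, "y": 0, "z": 0, "rx": 0, "ry": 0, "rz": -46}, {"x": 0, "y": 0, "z": 0, "rx": 0, "ry": 0, "rz": -49.7}, {"x": 0, "y": 0, "z": 0, "rx": 0, "ry": 0, "rz": -49.7}, {"x": 0, "y": 0, "z": 0, "rx": 0, "ry": 0, "rz": -49.7}]}}

```text
t: 16.75
ee_pos: [482.2, -42.2, 10.0]
tcp_rot: [2.205, 2.237, 0.001]
wrist_force: [-0.3, 1.5, 5.9]
gripper_width: 61.5
finger_force: 37.6
```

```bash
python3 - <<'E'
from h import *
to(577,-41,10,1.2)
E
```

```text
577 -41 10 1.2 -> [-0.01  9.48  0.01] [ 0.1  0.  -0.4] | t 16.75 at [482.2 -42.2  10. ] F [-0.3  1.5  5.9] w 61.5 37.6
```

>>> {"method": "apply_moves", "body": {"steps": [{"x": 0, "y": 1.2, "z": 0, "rx": 0, "ry": 0, "rz": -0.4}, {"x": 0, "y": 3, "z": 0, "rx": 0, "ry": 0, "rz": -0.4}, {"x": 0, "y": 5, "z": 0, "rx": 0, "ry": 0, "rz": -0.4}, {"x": 0, "y": 7, "z": 0, "rx": 0, "ry": 0, "rz": -0.4}, {"x": 0, "y": 8.6, "z": 0, "rx": 0, "ry": 0, "rz": -0.4}, {"x": 0, "y": 9.4, "z": 0, "rx": 0, "ry": 0, "rz": -0.4}, {"x": 0, "y": 9.5, "z": 0, "rx": 0, "ry": 0, "rz": -0.4}, {"x": 0, "y": 9.5, "z": 0, "rx": 0, "ry": 0, "rz": -0.4}]}}

```text
t: 17.55
ee_pos: [576.6, -41.0, 10.0]
tcp_rot: [-2.197, -2.245, 0.002]
wrist_force: [-3.0, -1.0, 8.3]
gripper_width: 61.1
finger_force: 38.1
```

>>> {"method": "apply_moves", "body": {"steps": [{"x": 0, "y": 0, "z": 0, "rx": 0, "ry": 0, "rz": 0}, {"x": 0, "y": 0, "z": 0, "rx": 0, "ry": 0, "rz": 0}, {"x": 0, "y": 0, "z": 0, "rx": 0, "ry": 0, "rz": 0}, {"x": 0, "y": 0, "z": 0, "rx": 0, "ry": 0, "rz": 0}, {"x": 0, "y": 0, "z": -1.5, "rx": 0, "ry": 0, "rz": 0}, {"x": 0, "y": 0, "z": -4, "rx": 0, "ry": 0, "rz": 0}, {"x": 0, "y": 0, "z": -7, "rx": 0, "ry": 0, "rz": 0}, {"x": 0, "y": 0, "z": -10, "rx": 0, "ry": 0, "rz": 0}], "hand": 7.4}}

```text
t: 18.35
ee_pos: [576.6, -40.6, 111.3]
tcp_rot: [2.196, 2.246, 0.0]
wrist_force: [-0.2, 0.3, -0.1]
gripper_width: 73.8
finger_force: 0.0
```

```bash
python3 - <<'E'
from h import *
im,d,W=grab("side"); m,p,c,sz,a=fit(W,(520,625),(-130,50),33,39); print(len(p),c,sz,a)
to(500,-42,100,91.2); to(500,-42,100,-88.8)
E
```

```text
191 [575.87304688 -44.30178833] [123.48538971  63.11102295] -88.04599440097809
500 -42 100 91.2 -> [ 0.11 -8.04  1.67] [  0.3   0.5 -89.9] | t 18.4 at [580.3 -41.2 117.4] F [ 3.5 -0.3  3.3] w 74.2 0.0
500 -42 100 -88.8 -> [ 0.11 -8.04  1.67] [ 0.5 -0.3 90.1] | t 18.4 at [580.3 -41.2 117.4] F [ 3.5 -0.3  3.3] w 74.2 0.0
```

>>> {"method": "apply_moves", "body": {"steps": [{"x": 0, "y": -0.8, "z": 0, "rx": 0, "ry": 0, "rz": 8}, {"x": 0, "y": -2, "z": 0, "rx": 0, "ry": 0, "rz": 16}, {"x": 0, "y": -3.5, "z": 0, "rx": 0, "ry": 0, "rz": 24}, {"x": 0, "y": -5, "z": 0, "rx": 0, "ry": 0, "rz": 32}, {"x": 0, "y": -6.5, "z": 0, "rx": 0, "ry": 0, "rz": 40}, {"x": 0, "y": -7.6, "z": 0, "rx": 0, "ry": 0, "rz": 48}, {"x": 0, "y": -8, "z": 0, "rx": 0, "ry": 0, "rz": 56}, {"x": 0, "y": -8, "z": 0, "rx": 0, "ry": 0, "rz": 64}, {"x": 0, "y": -8, "z": 0, "rx": 0, "ry": 0, "rz": 72}, {"x": 0, "y": -8, "z": 0, "rx": 0, "ry": 0, "rz": 80}], "hand": 5}}

```text
t: 19.4
ee_pos: [497.0, -42.5, 110.4]
tcp_rot: [3.127, 0.3, 0.002]
wrist_force: [-0.5, 1.0, -0.4]
gripper_width: 50.1
finger_force: 0.0
```

>>> {"method": "apply_moves", "body": {"steps": [{"x": 0, "y": 0, "z": 0, "rx": 0, "ry": 0, "rz": 6}, {"x": 0, "y": 0, "z": 0, "rx": 0, "ry": 0, "rz": 10}, {"x": 0, "y": 0, "z": 1, "rx": 0, "ry": 0, "rz": 10}, {"x": 0, "y": 0, "z": 1, "rx": 0, "ry": 0, "rz": 10}, {"x": 0, "y": 0, "z": 1, "rx": 0, "ry": 0, "rz": 10}]}}

```text
t: 19.9
ee_pos: [496.3, -42.3, 99.0]
tcp_rot: [-3.141, -0.038, 0.001]
wrist_force: [-0.4, 0.9, -0.4]
gripper_width: 50.2
finger_force: 0.0
```

```bash
python3 - <<'E'
from h import *
to(500,-43,8,-88.8)
im,d,W=grab("side"); m,p,c,sz,a=fit(W,(520,625),(-130,50),33,39); print(len(p),c,sz,a)
E
```

```text
500 -43 8 -88.8 -> [0.38 0.08 9.1 ] [-0.   0.1  0.2] | t 19.9 at [496.3 -42.3  99. ] F [-0.4  0.9 -0.4] w 50.2 0.0
190 [575.30743408 -44.34179688] [123.89819336  63.68698502] -88.35389971733093
```

>>> {"method": "apply_moves", "body": {"steps": [{"x": 0, "y": 0, "z": 3, "rx": 0, "ry": 0, "rz": 0.2}, {"x": 0, "y": 0, "z": 6.5, "rx": 0, "ry": 0, "rz": 0.2}, {"x": 0, "y": 0, "z": 8.6, "rx": 0, "ry": 0, "rz": 0.2}, {"x": 0, "y": 0, "z": 9.1, "rx": 0, "ry": 0, "rz": 0.2}, {"x": 0.5, "y": 0, "z": 9.1, "rx": 0, "ry": 0, "rz": 0.2}, {"x": 1.5, "y": 0, "z": 9.1, "rx": 0, "ry": 0, "rz": 0.2}, {"x": 2.5, "y": 0, "z": 9.1, "rx": 0, "ry": 0, "rz": 0.2}, {"x": 3, "y": 0, "z": 9.1, "rx": 0, "ry": 0, "rz": 0.2}, {"x": 3.5, "y": 0, "z": 9.1, "rx": 0, "ry": 0, "rz": 0.2}]}}

```text
t: 20.85
ee_pos: [533.1, -41.8, 9.2]
tcp_rot: [3.141, 0.031, 0.003]
wrist_force: [1.1, 0.4, 0.3]
gripper_width: 50.1
finger_force: 0.0
```

>>> {"method": "apply_moves", "body": {"steps": [{"x": 0.4, "y": 0, "z": 0, "rx": 0, "ry": 0, "rz": 0}, {"x": 0.8, "y": 0, "z": 0, "rx": 0, "ry": 0, "rz": 0}, {"x": 1.2, "y": 0, "z": 0, "rx": 0, "ry": 0, "rz": 0}, {"x": 1.6, "y": 0, "z": 0, "rx": 0, "ry": 0, "rz": 0}, {"x": 2, "y": 0, "z": 0, "rx": 0, "ry": 0, "rz": 0}, {"x": 2.3, "y": 0, "z": 0, "rx": 0, "ry": 0, "rz": 0}, {"x": 2.6, "y": 0, "z": 0, "rx": 0, "ry": 0, "rz": 0}]}}

```text
t: 21.55
ee_pos: [556.2, -40.9, 7.8]
tcp_rot: [-3.141, -0.031, 0.006]
wrist_force: [-5.6, 0.5, 3.3]
gripper_width: 50.2
finger_force: 2.8
```

```bash
python3 - <<'E'
from h import *
to(569,-43,8,-88.8)
im,d,W=grab("side"); m,p,c,sz,a=fit(W,(520,639),(-130,50),33,39); print(len(p),c,sz,a)
E
```

```text
569 -43 8 -88.8 -> [ 1.27  0.23 -0.03] [-0.   0.2 -0.1] | t 21.55 at [556.2 -40.9   7.8] F [-5.6  0.5  3.3] w 50.2 2.8
119 [586.78076172 -45.04175186] [125.28048706  83.18566132] -88.81384098529816
```

>>> {"method": "apply_moves", "body": {"steps": [{"x": 0.3, "y": 0, "z": 0, "rx": 0, "ry": 0, "rz": 0}, {"x": 0.6, "y": 0, "z": 0, "rx": 0, "ry": 0, "rz": 0}, {"x": 0.8, "y": 0, "z": 0, "rx": 0, "ry": 0, "rz": 0}, {"x": 0.9, "y": 0, "z": 0, "rx": 0, "ry": 0, "rz": 0}, {"x": 1, "y": 0, "z": 0, "rx": 0, "ry": 0, "rz": 0}]}}

```text
t: 22.1
ee_pos: [567.3, -40.9, 7.8]
tcp_rot: [-3.141, -0.03, 0.001]
wrist_force: [-3.0, -1.3, -1.8]
gripper_width: 50.0
finger_force: 1.5
```

>>> {"method": "apply_moves", "body": {"steps": [{"x": 0.1, "y": 0, "z": 0, "rx": 0, "ry": 0, "rz": 0}, {"x": 0.2, "y": 0, "z": 0, "rx": 0, "ry": 0, "rz": 0}, {"x": 0.2, "y": 0, "z": 0, "rx": 0, "ry": 0, "rz": 0}]}}

```text
t: 22.4
ee_pos: [569.8, -40.9, 8.3]
tcp_rot: [-3.141, -0.03, -0.0]
wrist_force: [-2.9, -0.4, -1.9]
gripper_width: 49.9
finger_force: 1.3
```

>>> {"method": "apply_moves", "body": {"steps": [{"x": 0.1, "y": 0, "z": 0, "rx": 0, "ry": 0, "rz": 0}, {"x": 0.2, "y": 0, "z": 0, "rx": 0, "ry": 0, "rz": 0}, {"x": 0.2, "y": 0, "z": 0, "rx": 0, "ry": 0, "rz": 0}]}}

```text
t: 22.7
ee_pos: [570.6, -41.0, 8.3]
tcp_rot: [3.141, 0.031, -0.004]
wrist_force: [-7.7, -0.0, 2.2]
gripper_width: 50.1
finger_force: 4.0
```

>>> {"method": "apply_moves", "body": {"steps": [{"x": 0.1, "y": 0, "z": 0, "rx": 0, "ry": 0, "rz": 0}, {"x": 0.2, "y": 0, "z": 0, "rx": 0, "ry": 0, "rz": 0}, {"x": 0.3, "y": 0, "z": 0, "rx": 0, "ry": 0, "rz": 0}, {"x": 0.3, "y": 0, "z": 0, "rx": 0, "ry": 0, "rz": 0}]}}

```text
t: 23.1
ee_pos: [570.7, -41.0, 8.2]
tcp_rot: [-3.141, -0.032, 0.015]
wrist_force: [-19.4, -2.0, 14.1]
gripper_width: 50.2
finger_force: 10.0
```

>>> {"method": "apply_moves", "body": {"steps": [{"x": 0.15, "y": 0, "z": 0, "rx": 0, "ry": 0, "rz": 0}, {"x": 0.3, "y": 0, "z": 0, "rx": 0, "ry": 0, "rz": 0}, {"x": 0.3, "y": 0, "z": 0, "rx": 0, "ry": 0, "rz": 0}]}}

```text
t: 23.4
ee_pos: [570.5, -40.6, 7.1]
tcp_rot: [-3.14, -0.032, 0.025]
wrist_force: [-28.0, -2.4, 17.4]
gripper_width: 50.4
finger_force: 14.3
```

Firm contact: the tool has stopped at x = 570.6 while the force climbs. I back off, rise and check.

>>> {"method": "apply_moves", "body": {"steps": [{"x": -0.6, "y": 0, "z": 0, "rx": 0, "ry": 0, "rz": 0}, {"x": -1.5, "y": 0, "z": 0, "rx": 0, "ry": 0, "rz": 0}, {"x": -3.5, "y": 0, "z": 0, "rx": 0, "ry": 0, "rz": 0}, {"x": -6, "y": 0, "z": 0, "rx": 0, "ry": 0, "rz": 0}, {"x": -8, "y": 0, "z": -2, "rx": 0, "ry": 0, "rz": 0}, {"x": -9, "y": 0, "z": -6, "rx": 0, "ry": 0, "rz": 0}, {"x": -10, "y": 0, "z": -11, "rx": 0, "ry": 0, "rz": 0}, {"x": -10, "y": -4, "z": -15, "rx": 0, "ry": 0, "rz": 0}, {"x": -10, "y": -8, "z": -18, "rx": 0, "ry": 0, "rz": 0}, {"x": -10, "y": -12, "z": -18, "rx": 0, "ry": 0, "rz": 0}]}}

```text
t: 24.4
ee_pos: [479.4, 77.9, 194.8]
tcp_rot: [3.141, 0.027, 0.021]
wrist_force: [0.8, -0.3, -0.0]
gripper_width: 50.0
finger_force: 0.0
```

>>> {"method": "apply_moves", "body": {"steps": [{"x": 0, "y": -4.5, "z": 0, "rx": 0, "ry": 0, "rz": 0}, {"x": 0, "y": -9, "z": 0, "rx": 0, "ry": 0, "rz": 0}, {"x": 0, "y": -13, "z": 0, "rx": 0, "ry": 0, "rz": 0}, {"x": 0, "y": -16, "z": 0, "rx": 0, "ry": 0, "rz": 0}, {"x": 0, "y": -17, "z": 0, "rx": 0, "ry": 0, "rz": 0}, {"x": 0, "y": -17, "z": 0, "rx": 0, "ry": 0, "rz": 0}]}}

```text
t: 25.0
ee_pos: [472.4, 248.4, 188.9]
tcp_rot: [-3.141, -0.034, -0.003]
wrist_force: [0.6, -0.3, -0.0]
gripper_width: 50.3
finger_force: 0.0
```

```bash
python3 - <<'E'
from h import *
print(env.state()["ee_pos"],env.state()["t"])
for n in("side","top"):
    im,d,W=grab(n); m,p,c,sz,a=fit(W,(540,639),(-130,50),33,39); print(n,len(p),c,sz,a)
    q=W[(W[...,0]>560)&(W[...,0]<640)&(W[...,1]>-100)&(W[...,1]<15)&(W[...,2]>15)&(W[...,2]<60)]
    e=np.array([(b[:,1].mean(),np.sort(b[:,0])[:3].mean()) for lo in range(-98,14,8) for b in [q[(q[:,1]>=lo)&(q[:,1]<lo+8)]] if len(b)>3]); k=np.polyfit(*e.T,1); print("back x@-41",np.polyval(k,-41),"yaw",-np.degrees(np.arctan(k[0])))
    o=np.load(n+"0.npz")["W"]; 
    if n=="top":
        for nm,b in dict(plugL=((540,610),(130,200),10,45),plugR=((540,605),(-210,-140),10,45),jar=((560,680),(-310,-200),70,100),rm=((590,690),(190,290),40,70)).items(): print(nm,fit(o,*b)[2],fit(W,*b)[2])
        save(cv2.resize(im[120:230,130:440],None,fx=2.5,fy=2.5,interpolation=cv2.INTER_CUBIC),"f.png")
E
```

```text
[472.42190693 248.38032162 188.90941766] 25.0
side 176 [608.4440918  -42.97197723] [121.86463165  60.13870239] -89.45590615272522
back x@-41 581.0297458561386 yaw 1.323273999202146
top 343 [609.45770264 -39.8740654 ] [119.26150513  58.7442131 ] -89.98930937703699
back x@-41 580.9026200478254 yaw 1.137952788654294
plugL [573.05334473 165.92854309] [572.4352417  164.68739319]
plugR [ 572.1239624  -172.20906067] [ 571.519104   -171.74249268]
jar [ 627.14624023 -257.78656006] [ 627.31634521 -258.22085571]
rm [644.89416504 242.90045166] [645.30493164 243.47021484]
```

View pics/f.png

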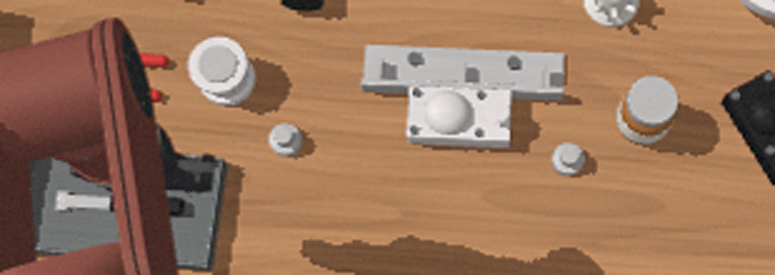

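The mould's long side is flush on the bar at (459,90) in the crop. Its back side lies 61.5 mm from the bar face, against a mould width of 62 mm, and its yaw is 1.2°, the same as the bar's. The bystanders I checked have not moved, the pry bar is in the tray, and the arm is clear.

```bash
python3 -c "
from station import env
print(env.sign_off())"
```

```text
the job is handed in; nothing more can be done
None
```

The job is handed in at 25 s, with no verdict returned: the pry bar is in the tray, the mould's plain end was tried on the stop bar, and its long side now lies flat against the bar with the arm clear.

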